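Shift the clay extruder into third

TASK

Get the clay extruder ready to press out coils: its gear lever was left somewhere along the left-hand slots of the H gate. Push it with your fingertips into the cross passage, across to the right, then forward, away from you, fully home in the third slot (right-hand, far end), and take your hand away. Do not squeeze or force the lever, do not run it back into reverse (right-hand, near end), and leave the tools, pots, die and bottle on and around the machine as they are.

Things in the scene. Friction and masses are not known exactly. Their poses are not given: they have to be found in the camera images.
- gate_center (a point): middle of the H opening in the steel gate plate on the gearbox, on the plate's upper face, always 163 mm above the table. x forward (away from the robot, machine yaw up to 0.3 rad), y left, z up. The H: two fore-and-aft slots 20 wide, 74 long, 22 left and right of this point, joined half-way by a cross passage 22 wide with rounded corners. Plate 110 (x) by 104 (y).
- slot_third (a point): end of the third slot on the plate's upper face, 28 forward and 22 right of gate_center (mm). Slots: left-hand pair = first (forward) and second (back), right-hand pair = third (forward) and reverse (back), seen from the robot. Axes as gate_center
- extruder: clay extruder, axes as gate_center, origin on the table below it (mm). Gearbox in the middle, lid 230 x 240, lid top 140 high. Motor to the right, to 330, its terminal box 180 high. Barrel to the left, its round hopper 150 across, 225 left of the origin, 258 high. Nothing but the lever is above 212 within 130 of the gate's middle
- knob_center (a point): centre of the lever's black ball, 40 mm across, 238 to 250 above the table. With a = shift_along, c = shift_across, in extruder axes: x = 190 sin a, y = -190 cos a sin c, z = 60 + 190 cos a cos c; so about 53 fore or aft at a slot's end and 41 left or right in a slot. x, y, z axes lean with the lever
- shift_across (a joint): sideways lean of the lever, rad: -0.22 fully left (left-hand slots), +0.22 fully right (third / reverse). Between about -0.18 and +0.18 the lever can only stand in the cross passage
- shift_along (a joint): fore-and-aft lean of the lever, rad: +0.28 fully forward (end of first or third slot), -0.28 fully back (end of second or reverse). In line with the cross passage from -0.04 to +0.04
- gear_lever: the gear lever: round steel rod 13 mm thick through the gate, with the ball on top; origin at its pivot, 60 above the table, z along the rod, ball centre 190 up it. No springs or clicks: it stays where it is left, 2 to 4 N at the ball moves it, gate edges and end stops stop it
- wood_knife: flat wooden modelling knife, 200 long, 14 wide, 6 thick, lies on the table in front of the machine (mm; origin under its middle); not part of the job
- rib_scraper: steel rib scraper with round ends, 100 x 50 x 4, lies on the table in front of the machine (mm; origin under its middle); not part of the job
- hake_brush: flat brush with a wooden handle, lies on the table in front of the machine's motor (mm; origin under its middle); not part of the job
- yellow_tub: round yellow plastic tub, 72 across, 32 high, on the table behind the machine (mm; origin under its middle); not part of the job
- water_pot: open terracotta water pot, 84 across, 85 high, on the table behind the machine (mm; origin under its middle); not part of the job
- oil_bottle: little white oil bottle with a black cap, 34 across, 72 high, stands on the gearbox lid to the right of the gate plate, its top 212 above the table (mm; origin under its middle); not part of the job
- spare_die: brass ring (spare extruder die), 50 across, 14 high, lies on the gearbox lid to the left of the gate plate, its top 154 above the table (mm; origin under its middle); not part of the job

How it is judged (in metres and radians):
On the way, in this order (a step that is already met when the one before it is completed fails the run):
1. the lever is across in the right-hand side of the cross passage (value of joint shift_across above 0.15 rad and value of joint shift_along between -0.13 and 0.15 rad), for 0.1 s.
2. the lever is fully forward in the third slot (value of joint shift_across above 0.15 rad and value of joint shift_along above 0.235 rad), for 0.2 s.
At the end, for the whole second after the job is handed in: The lever stands at rest in the third slot: shift_across above 0.15 rad and shift_along above 0.235 rad (its stop is at 0.28), and has been left alone there (all of step 2 and not (linear speed of gear_lever above 0.01 m/s) and velocity of joint shift_along between -0.05 and 0.05 rad/s); the robot touches nothing.
It fails at once if the lever was pushed with some part of the arm other than the fingers (contact force between the arm and gear_lever above 2 N and contact force between the fingers and gear_lever below 0.2 N).
It fails at once if the lever was run into reverse (right-hand slot, more than 0.13 rad back) (value of joint shift_across above 0.12 rad and value of joint shift_along below -0.13 rad).
It fails at once if the lever was squeezed or forced (more than 30 N between the hand and the lever) (contact force between any of the arm, the fingers and gear_lever above 30 N).
It fails at once if a tool, pot, bottle or the spare die was lifted, carried or pushed more than 25 mm (distance of any of wood_knife, rib_scraper, hake_brush, yellow_tub, water_pot, oil_bottle, spare_die from where it was at the start of the episode above 0.025 m).
It fails at once if the oil bottle or the water pot was tipped over (angle between any of oil_bottle, water_pot's own z axis and vertical above 0.5 rad).
It also fails if it takes over 58 s, if anything falls off the work surface, if the arm or the gripper's body presses on something with over 40 N, if the wrist force passes 120 N, or if a joint passes its speed limit or range.

ROBOT

A 7-joint arm with a two-finger parallel gripper is mounted at the origin on the work surface. World frame = base frame: x ahead of the robot, y to its left, z up, the work surface at z = 0. Lengths are in mm, angles in rad, forces in N, time in s.
With the tool pointing down it reaches from about 400 to 750 mm from the base axis. Payload 19.5 kg.
Tool frame: the origin (TCP) lies at the centre of the arm's flange, where the gripper is bolted on; the fingertips stand ctrl.tips_ahead ahead of it and the grasp point (between the pads) lies 155 mm ahead of it (ctrl.tips_ahead is the distance from the TCP to the fingertips, in mm); z points along the fingers, x is the direction in which the jaws open and shut, and the axes are right-handed (so a half turn about z gives the same grasp; the last joint's range is limited). The gripper opens to 85 mm and grips with 20 to 120 N. Pads are 22 mm wide; open, the fingers measure 114 mm over their backs; the gripper's body (76 mm by 85 mm) begins 54 mm behind the grasp point. The pads swing forward as they close: fully open they stand 13 mm farther back than shut.
Start: joints at [-1.238, 0.707, -0.028, 1.485, 0.022, 0.951, -0.075], TCP at [210.493, 535.078, 404.668] pointing down, gripper open.
Joint ranges: [-2.71, 2.71], [-0.32, 2.16], [-1.57, 1.52], [0, 2.45], [-1.46, 4.6], [0, 2.02], [-2.83, 2.83]. Speed limits (rad/s): [1.89, 1.89, 2.57, 2.57, 3.01, 3.01, 3.01].

INTERFACE

Orientations are given as a unit quaternion [x, y, z, w].
In Python, from plant import ctrl gives the robot as it stands. The module is installed in compiled form; this text tells all that it offers.
- The arm moves only by the tool step_arm, never from a script. Its argument "series" is one flat list of numbers, 7 for each row, row after row: the finger opening in m, from 0 to 0.0854, then the shift along the world's x, y, z in m, then the turn, a rotation vector about the world's x, y, z in rad. A call has exactly 5 rows; each row is the pose to reach, as a shift and turn from the pose commanded when the call began; what a row does not reach only later rows make up. A row lasts 1/8 s, in which the tool goes at most 62.5 mm and 10.7 degrees, less where a joint would pass 70% of its speed; a pose out of reach is approached as far as the arm can. A call with a gripper value outside its range is refused whole. The fingers move at their own pace and stop on an object; "force" is the grip in N (left out, the last holds). Time passes only in rows, so rows that repeat a pose let the fingers close, or fill a call up. It gives the time, the measured TCP pose, the force and the opening at its end, in the units of the state.
- ctrl.read_state(): the state, without advancing time (a new reading comes with each control period).
- ctrl.grab_frame(name): name is "scene" or "top"; returns (picture, depth): 480x640x3 uint8, blue, green, red; 480x640 float32, mm along the optical axis (not along the pixel's ray), 0 where there is no reading.
- ctrl.get_calibration(name): a dict with "camera_matrix" (3x3 intrinsics, pixels), "cam_to_world" (4x4, takes a point from camera to world coordinates). Camera axes: x right, y down, z forward; pixel columns grow to the right and rows downward; lengths in mm; the calibration is good to about 2 mm. A picture is of the moment at which its call begins. get_calibration takes no time and is no camera call.
- ctrl.sign_off(): hands the job in, once; it reports no verdict.
Trained networks look in the newest picture that a camera, given by its name, has taken for a name from the list of things; names that differ only in an ending like _2 or _b are one class to them, and where a whole thing is asked for, a point or a joint stands for the part that bears it (a point fixed in the world has none). Each returns a list of dicts, best first, with "p" (0 to 1); they miss things now and then, are a little off and sometimes report something else, mostly with a low value. They report only what shows in the picture. A call takes as long as a camera call.
- ctrl.boxes_of(camera, target): "xyz" ([x, y, z] in mm, in the coordinates of the camera as it stood for that picture, good to about 4 mm: the middle of the surface that is visible of it).
- ctrl.trace(camera, target): "mask" (480x640 bool, what is visible of it).
- ctrl.spot_point(camera, target): "xyz" ([x, y, z] in mm, in the coordinates of the camera as it stood for that picture, good to about 4 mm: a listed point, or the origin of a listed thing).
The state is a dict: "t": time; "joints": joint angles; "qd": joint speeds; "joint_torque": joint torques, N m; "eef_pos": TCP position; "ee_rot": TCP orientation; "force": force on the tool from outside, world axes, zero at the start; "wrist_torque": the same for the moment, N m; "finger_gap": opening from 0.0 (shut) to 1.0 (fully open).
Only numpy, scipy, OpenCV 4.12 (cv2) and the standard library are available. Lean on these libraries where they do the work, as an engineer would, in place of code of your own. Each camera call takes 0.05 s, during which the arm holds its last target.

## Working session

There is one attempt and no reset: what is moved stays moved. The work goes in short steps, Python scripts to look and compute and a tool call to move; the robot and the scene stay as the last step left them, time stands still between calls to the robot, and variables do not carry over. Pictures are saved under pics/ and viewed, and the job is handed in when it is done.

Besides the shell and the picture viewer there is one more tool, called as name(argument=value, ...) on one line, values as JSON. step_arm: Moves the arm, as the interface text tells. Its arguments: {"type":"object","properties":{"series":{"type":"array"},"force":{"type":"number"}},"required":["series"]}

```bash
mkdir -p pics
cat > h.py <<'E'
from plant import ctrl
import numpy as np, cv2
def w(cam,p):
    T=np.array(ctrl.get_calibration(cam)["cam_to_world"]); return (T@np.append(p,1))[:3]
E
python3 - <<'E'
from h import *
print(ctrl.tips_ahead, ctrl.read_state())
for c in ("scene","top"):
    im,d=ctrl.grab_frame(c); cv2.imwrite(f"pics/{c}0.png",im); np.save(f"{c}0.npy",d)
    for n in ("gate_center","slot_third","knob_center","extruder","oil_bottle"):
        print(c,n,[(round(r["p"],2),w(c,r["xyz"]).round(1)) for r in ctrl.spot_point(c,n)[:2]])
E
```

```text
173.4 {'t': 0.0, 'joints': array([-1.23771192,  0.70712733, -0.02759647,  1.48498813,  0.02201459,
        0.95092315, -0.07549119]), 'qd': array([-8.02377456e-04, -7.10410983e-05,  2.84113141e-04, -2.23828861e-03,
       -7.73268277e-04, -2.23919533e-04,  1.26963349e-03]), 'joint_torque': array([-2.57375586e-04, -8.83199072e+01,  1.23449184e+00, -2.36169791e+01,
        1.68350508e-02,  6.51126276e-03,  1.82740121e-05]), 'eef_pos': array([210.46915694, 535.01910231, 404.21613637]), 'ee_rot': array([ 8.26459309e-01,  5.62996167e-01, -4.53871881e-04,  3.47395246e-04]), 'force': array([-0.5441308 , -0.60896278,  0.02762904]), 'wrist_torque': array([ 0.01349584, -0.01009486,  0.04547925]), 'finger_gap': 1.0036385033104913}
scene gate_center [(0.8, array([603.7,  65.5, 161.5]))]
scene slot_third [(0.87, array([639.7,  57.2, 159.3])), (0.23, array([ 488.6, -222.7,    0.6]))]
scene knob_center [(0.76, array([640.9, 122.5, 238.3]))]
scene extruder [(0.83, array([604. ,  75.5,   1.9]))]
scene oil_bottle [(0.94, array([689. ,   8.1, 140.2])), (0.38, array([572.5, 149.8, 137.3]))]
top gate_center [(0.97, array([606.6,  65.7, 162.7]))]
top slot_third [(0.73, array([636.7,  57. , 162.2])), (0.38, array([6.037e+02, 6.570e+01, 4.000e-01]))]
top knob_center [(0.85, array([638.6, 121.3, 244.3]))]
top extruder [(0.78, array([606.3,  65.4,   1.1]))]
top oil_bottle [(0.77, array([690.1,   4.8, 145.2]))]
```

View pics/scene0.png

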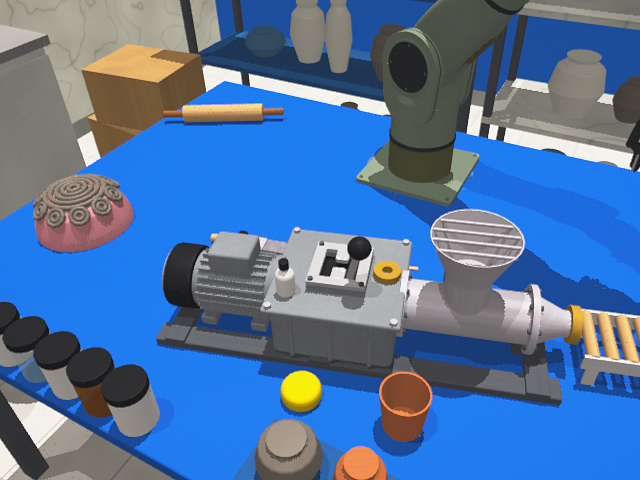

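View pics/top0.png

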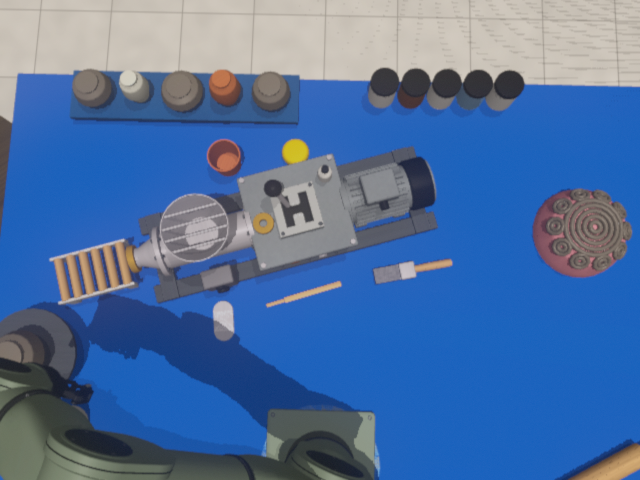

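```bash
cat >> h.py <<'E'
def cloud(cam,d):
    c=ctrl.get_calibration(cam);K=np.array(c["camera_matrix"]);T=np.array(c["cam_to_world"])
    v,u=np.mgrid[:480,:640];P=np.stack([(u-K[0,2])/K[0,0]*d,(v-K[1,2])/K[1,1]*d,d],-1)
    P=P@T[:3,:3].T+T[:3,3]; P[d<=0]=np.nan; return P
def knob(cam,d,guess,rad=40,zmin=222):
    P=cloud(cam,d).reshape(-1,3)
    m=(np.linalg.norm(P[:,:2]-np.array(guess)[:2],axis=1)<rad)&(P[:,2]>zmin)&(P[:,2]<285)
    Q=P[m]
    from scipy.optimize import least_squares
    r=least_squares(lambda c:np.linalg.norm(Q-c,axis=1)-20,[*Q[:,:2].mean(0),245],loss="soft_l1",f_scale=2)
    return r.x,len(Q),np.median(np.abs(r.fun))
E
python3 - <<'E'
from h import *
for c in ("scene","top"):
    d=np.load(f"{c}0.npy");P=cloud(c,d)
    print(c,knob(c,d,[639.5,122]))
    for lo,hi in((134,146),(158,168)):
        m=(P[...,2]>lo)&(P[...,2]<hi)&(np.hypot(P[...,0]-605,P[...,1]-65)<190)
        n,l,s,_=cv2.connectedComponentsWithStats(m.astype(np.uint8))
        k=1+s[1:,4].argmax();Q=P[l==k]
        print(lo,len(Q),np.median(Q[:,2]),cv2.minAreaRect(Q[:,:2].astype(np.float32)))
im=cv2.imread("pics/top0.png");cv2.imwrite("pics/z0.png",cv2.resize(im[130:290,220:400],None,fx=4,fy=3.75*1.0667,interpolation=cv2.INTER_CUBIC)[:600])
E
```

```text
scene (array([635.20502882, 121.35185754, 239.49175456]), 464, np.float64(0.6893441938942075))
134 8148 138.78782755671176 ((615.0338134765625, 39.914764404296875), (234.81243896484375, 318.99981689453125), 16.843612670898438)
158 1618 161.69050063263052 ((605.4055786132812, 71.17256927490234), (114.92018127441406, 104.55862426757812), 16.885744094848633)
top (array([636.6344776 , 118.61516204, 240.66427058]), 255, np.float64(1.1154955534518116))
134 6767 140.15061693561233 ((611.4623413085938, 51.336212158203125), (230.27688598632812, 288.27789306640625), 16.83302879333496)
158 1263 163.00647569560533 ((606.7384033203125, 68.06053161621094), (111.44135284423828, 103.81134033203125), 16.79319953918457)
```

View pics/z0.png

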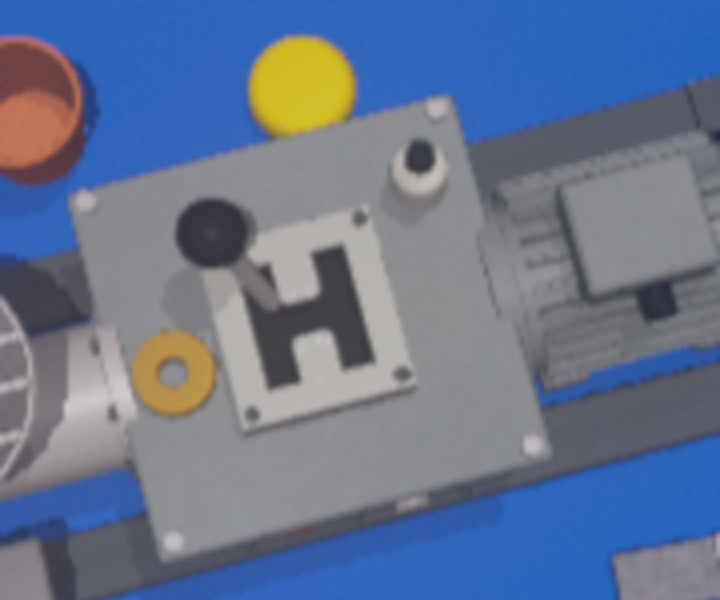

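step_arm(series=[0,0,0,0.05,0,0,0,0,0,0,0.1,0,0,-0.1,0,0.048,-0.04,0.1,0,0,-0.25,0,0.096,-0.08,0.1,0,0,-0.4,0,0.144,-0.12,0.1,0,0,-0.55], force=20)

```text
t: 1.23
eef_pos: [355.7, 413.6, 504.9]
ee_rot: [0.949, 0.315, 0.0, -0.0]
force: [0.3, 0.8, 0.1]
finger_gap: 0.001
```

step_arm(series=[0,0.048,-0.04,0,0,0,-0.15,0,0.096,-0.08,0,0,0,-0.3,0,0.144,-0.12,0,0,0,-0.353,0,0.192,-0.16,0,0,0,-0.353,0,0.24,-0.2,0,0,0,-0.353])

```text
t: 1.85
eef_pos: [595.7, 213.7, 504.8]
ee_rot: [0.989, 0.146, 0.0, -0.0]
force: [0.4, 0.3, 0.9]
finger_gap: 0.001
```

step_arm(series=[0,0.035,-0.03,0,0,0,0,0,0.07,-0.06,0,0,0,0,0,0.095,-0.079,0,0,0,0,0,0.095,-0.079,0,0,0,0,0,0.095,-0.079,0,0,0,0])

```text
t: 2.48
eef_pos: [689.2, 136.5, 504.6]
ee_rot: [0.989, 0.146, -0.0, -0.0]
force: [-0.3, 0.3, 0.2]
finger_gap: 0.002
```

```bash
cat > look.py <<'E'
from h import *
import sys
n=sys.argv[1]
s=ctrl.read_state();x,y,z,ww=s["ee_rot"]
R=np.array([[.957,.290],[-.290,.957]]);G=np.array([606,67.])
print(s["t"],s["eef_pos"].round(1),"mach",(R@(s["eef_pos"][:2]-G)).round(1),"xang",round(np.degrees(2*np.arctan2(y,x)),1),"F",s["force"].round(1),s["finger_gap"], s["joints"].round(2))
ims=[]
for c in ("scene","top"):
    im,d=ctrl.grab_frame(c);ims.append(im[200:320,220:420] if c=="scene" else im[130:290,200:400]);np.save(f"{c}_{n}.npy",d)
    r=ctrl.spot_point(c,"knob_center")
    for q in r[:1]:
        p=w(c,q["xyz"]);print(c,q["p"],p.round(1),"mach",(R@(p[:2]-G)).round(1))
        m=ctrl.trace(c,"knob_center")
ims=[cv2.resize(i,None,fx=3.9,fy=3.9) if 0 else cv2.resize(i,(400,int(i.shape[0]*400/i.shape[1])),interpolation=cv2.INTER_CUBIC) for i in ims]
H=max(i.shape[0] for i in ims)
cv2.imwrite(f"pics/{n}.png",np.hstack([np.vstack([i,np.zeros((H-i.shape[0],400,3),np.uint8)]) for i in ims]))
E
python3 look.py a1
```

```text
2.475 [689.2 136.5 504.6] mach [99.8 42.4] xang 16.8 F [-0.3  0.3  0.2] 0.0018623385194740652 [-0.29  0.92  0.2   0.63 -0.16  1.6   0.12]
scene 0.88 [635.5 124.7 237.8] mach [44.9 46.7]
```

View pics/a1.png

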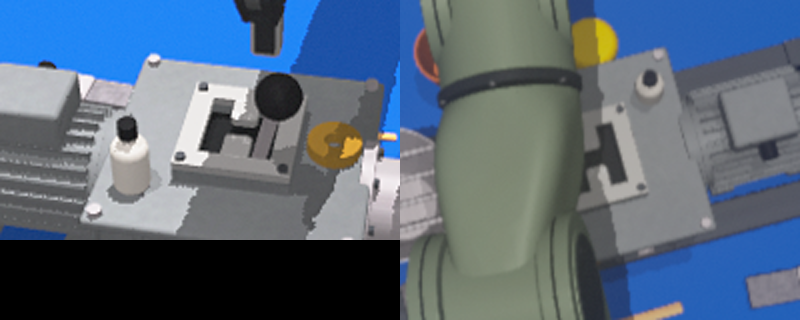

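Run:
```python
from h import *
P=cloud("scene",np.load("scene_a1.npy"))
Q=P.reshape(-1,3);m=(np.hypot(Q[:,0]-689,Q[:,1]-136.5)<35)&(Q[:,2]>200)
Q=Q[m]; R=np.array([[.957,.290],[-.290,.957]])
M=(Q[:,:2]-[689.2,136.5])@R.T
print(np.sort(Q[:,2])[:8])
for lo in range(325,405,10):
    k=(Q[:,2]>lo)&(Q[:,2]<=lo+10)
    if k.any(): print(lo,k.sum(),np.percentile(M[k],[2,98],axis=0).round(1))
```

```text
[239.25570373 239.99389419 243.63689913 244.22394431 245.96365291
 330.39273215 330.54386164 330.64333409]
325 21 [[ 5.1 -9.6]
 [ 8.3  9.7]]
335 81 [[ -5.7 -10.3]
 [ 14.3  11.4]]
345 90 [[ -4.8 -10. ]
 [ 15.2  11.4]]
355 76 [[-4.6 -9.2]
 [15.6 11.2]]
365 7 [[-5.3  5.2]
 [15.6 12.8]]
375 75 [[-6.7 -9.3]
 [32.5 13.7]]
385 27 [[ 4.8  8.3]
 [31.6 16.3]]
395 85 [[-15.8 -16.5]
 [ 18.1  17.3]]
```

step_arm(series=[0,0,0,-0.04,0,0,0,0,0,0,-0.08,0,0,0,0,0,0,-0.1,0,0,0,0,-0.0096,-0.0029,-0.1,0,0,0,0,-0.0144,-0.0044,-0.1,0,0,0])

```text
t: 3.35
eef_pos: [674.7, 131.9, 405.0]
ee_rot: [0.989, 0.146, 0.0, -0.0]
force: [-0.4, 0.4, 0.6]
finger_gap: 0.004
```

step_arm(series=[0,-0.0057,-0.0017,0,0,0,0,0,-0.0115,-0.0035,0,0,0,0,0,-0.0172,-0.0052,0,0,0,0,0,-0.023,-0.007,0,0,0,0,0,-0.0287,-0.0087,0,0,0,0])

```text
t: 3.98
eef_pos: [646.0, 122.9, 404.7]
ee_rot: [0.989, 0.146, 0.0, -0.0]
force: [2.5, 1.3, 2.5]
finger_gap: -0.002
```

```bash
cat >> look.py <<'E'
d=np.load(f"scene_{n}.npy");ms=ctrl.trace("scene","knob_center")
for q in ms[:1]:
    Q=cloud("scene",d)[q["mask"]];Q=Q[(Q[:,2]>215)&(Q[:,2]<280)]
    from scipy.optimize import least_squares
    if len(Q)>20:
        r=least_squares(lambda c:np.linalg.norm(Q-c,axis=1)-20,Q.mean(0)-[10,0,10],loss="soft_l1",f_scale=1.5)
        print("fit",r.x.round(1),"mach",(R@(r.x[:2]-G)).round(1),len(Q))
E
python3 look.py a2
```

```text
3.975 [646.  122.9 404.7] mach [54.5 41.9] xang 16.8 F [2.5 1.3 2.5] -0.001954091404204368 [-0.31  0.86  0.18  1.14 -0.15  1.16  0.16]
scene 0.62 [615.6 119.  242. ] mach [24.2 47. ]
fit [616.1 115.4 243.9] mach [23.7 43.4] 96
```

View pics/a2.png

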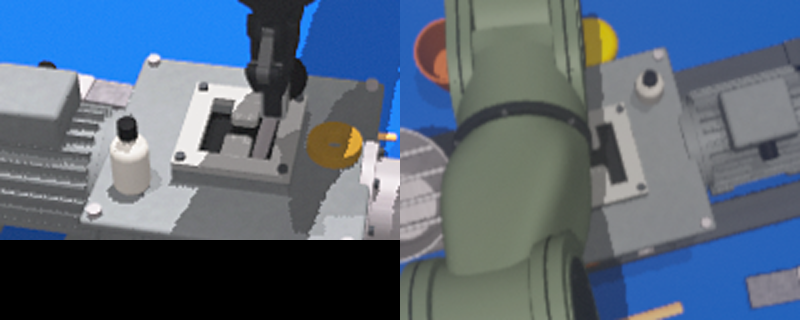

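step_arm(series=[0,-0.0057,-0.0017,0,0,0,0,0,-0.0115,-0.0035,0,0,0,0,0,-0.0172,-0.0052,0,0,0,0,0,-0.0217,-0.0066,0,0,0,0,0,-0.0222,-0.0067,0,0,0,0])

```text
t: 4.9
eef_pos: [623.9, 116.2, 404.8]
ee_rot: [0.989, 0.146, -0.0, 0.0]
force: [0.9, 1.3, 1.3]
finger_gap: -0.001
```

step_arm(series=[0,0.0096,0.0029,0,0,0,0,0,0.0287,0.0087,0,0,0,0,0,0.0191,0.0405,0,0,0,0,0,0.0096,0.0722,0,0,0,0,0,0.0096,0.0722,0,0,0,0])

```text
t: 5.52
eef_pos: [633.0, 190.9, 404.3]
ee_rot: [0.989, 0.148, -0.001, -0.001]
force: [-0.1, -0.8, 0.5]
finger_gap: 0.003
```

```bash
python3 look.py a3
```

```text
5.525 [633.  190.9 404.3] mach [ 61.8 110.8] xang 17.0 F [-0.1 -0.8  0.5] 0.0025429735896777797 [-0.42  0.87  0.19  1.12 -0.16  1.17  0.07]
scene 0.6 [590.6 113.8 243.4] mach [-1.2 49.3]
top 0.69 [590.4 107.4 247.1] mach [-3.2 43.1]
fit [592.2 109.3 243.6] mach [-0.9 44.5] 468
```

View pics/a3.png

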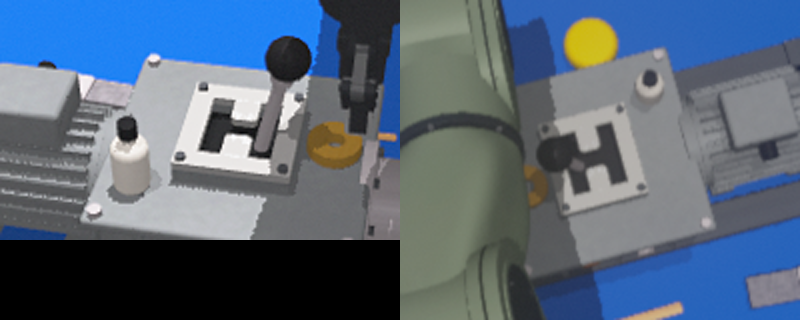

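step_arm(series=[0,-0.026,-0.0215,0,0,0,0,0,-0.0518,-0.0429,0,0,0,0,0,-0.0495,-0.0505,0,0,0,0,0,-0.047,-0.0585,0,0,0,0,0,-0.0455,-0.0635,0,0,0,0])

```text
t: 6.5
eef_pos: [588.9, 124.8, 404.5]
ee_rot: [0.989, 0.146, 0.0, -0.0]
force: [-1.0, 2.0, 1.5]
finger_gap: 0.001
```

step_arm(series=[0,0.0017,-0.0057,0,0,0,0,0,0.0035,-0.0115,0,0,0,0,0,0.0052,-0.0172,0,0,0,0,0,0.007,-0.023,0,0,0,0,0,0.0087,-0.0287,0,0,0,0])

```text
t: 7.12
eef_pos: [597.1, 95.9, 404.7]
ee_rot: [0.989, 0.146, -0.0, 0.0]
force: [-1.1, 0.9, 1.6]
finger_gap: 0.003
```

```bash
python3 look.py a4
```

```text
7.125 [597.1  95.9 404.7] mach [-0.1 30.2] xang 16.8 F [-1.1  0.9  1.6] 0.0031961285921849178 [-0.3   0.76  0.18  1.37 -0.14  1.02  0.2 ]
scene 0.97 [606.7  69.9 250.4] mach [1.5 2.5]
top 0.75 [753.4 258.4  -2.8] mach [196.6 140.4]
fit [605.   67.2 247.9] mach [-0.9  0.5] 424
```

View pics/a4.png

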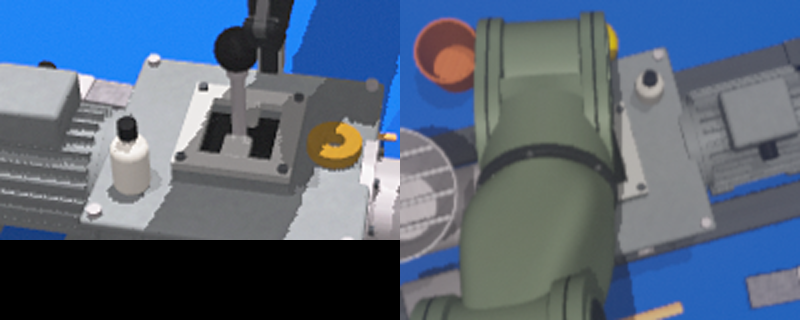

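step_arm(series=[0,0.0023,-0.0077,0,0,0,0,0,0.0046,-0.0153,0,0,0,0,0,0.007,-0.023,0,0,0,0,0,0.009,-0.0296,0,0,0,0,0,0.0104,-0.0345,0,0,0,0])

```text
t: 8.1
eef_pos: [607.5, 61.2, 404.6]
ee_rot: [0.989, 0.146, -0.0, 0.0]
force: [-0.4, 1.0, -0.8]
finger_gap: -0.002
```

```bash
python3 look.py a5
```

```text
8.1 [607.5  61.2 404.6] mach [-0.2 -6. ] xang 16.8 F [-0.4  1.  -0.8] -0.0015026688845901903 [-0.23  0.77  0.17  1.35 -0.14  1.03  0.26]
scene 0.75 [615.1  32.  243.9] mach [ -1.4 -36.2]
```

View pics/a5.png

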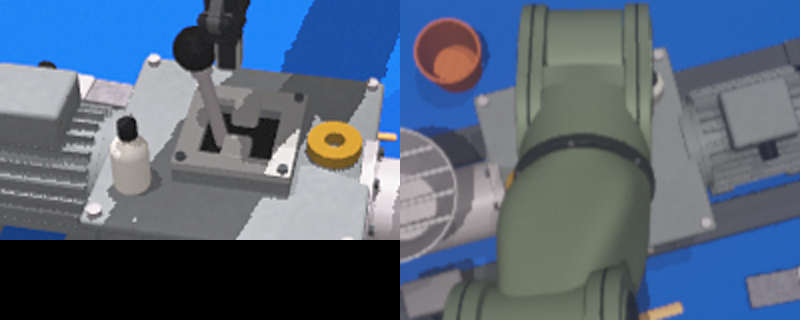

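step_arm(series=[0,0.0007,-0.0024,0,0,0,0,0,0.0007,-0.0024,0,0,0,0,0,-0.0073,0.0239,0,0,0,0,0,-0.0384,0.0145,0,0,0,0,0,-0.0695,0.005,0,0,0,0])

```text
t: 9.02
eef_pos: [536.9, 66.7, 404.6]
ee_rot: [0.989, 0.146, -0.0, 0.0]
force: [1.0, -0.5, -0.1]
finger_gap: 0.001
```

```bash
python3 look.py a6
```

```text
9.025 [536.9  66.7 404.6] mach [-66.2  19.8] xang 16.8 F [ 1.  -0.5 -0.1] 0.0009383753713661666 [-0.28  0.66  0.17  1.61 -0.14  0.88  0.24]
scene 0.86 [618.2  34.9 241.6] mach [  2.4 -34.3]
fit [615.8  31.  243.5] mach [ -1.  -37.3] 466
```

View pics/a6.png

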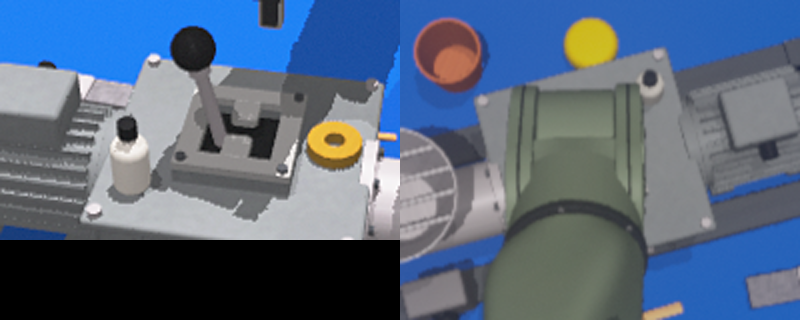

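step_arm(series=[0,0.0084,-0.0278,0,0,0,0,0,0.0168,-0.0555,0,0,0,0,0,0.0264,-0.0526,0,0,0,0,0,0.0359,-0.0497,0,0,0,0,0,0.0416,-0.048,0,0,0,0])

```text
t: 9.95
eef_pos: [580.1, 19.9, 404.4]
ee_rot: [0.989, 0.147, -0.0, -0.0]
force: [0.4, 0.3, 0.2]
finger_gap: 0.0
```

step_arm(series=[0,0.0057,0.0017,0,0,0,0,0,0.0115,0.0035,0,0,0,0,0,0.0172,0.0052,0,0,0,0,0,0.023,0.007,0,0,0,0,0,0.0287,0.0087,0,0,0,0])

```text
t: 10.58
eef_pos: [608.6, 27.6, 404.7]
ee_rot: [0.989, 0.146, -0.0, -0.0]
force: [-1.6, -1.0, 0.8]
finger_gap: -0.003
```

```bash
python3 look.py a7
```

```text
10.575 [608.6  27.6 404.7] mach [ -9.  -38.4] xang 16.8 F [-1.6 -1.   0.8] -0.0025879750184557475 [-0.18  0.77  0.17  1.35 -0.14  1.03  0.31]
scene 0.94 [639.2  41.  242.6] mach [ 24.3 -34.5]
fit [639.2  38.  242.5] mach [ 23.3 -37.4] 447
```

View pics/a7.png

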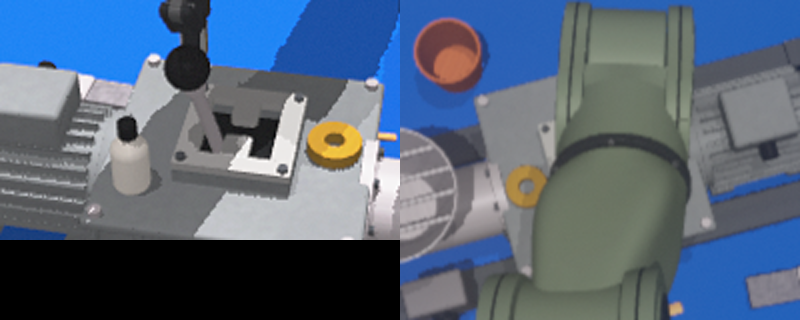

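step_arm(series=[0,0.0057,0.0017,0,0,0,0,0,0.0115,0.0035,0,0,0,0,0,0.0172,0.0052,0,0,0,0,0,0.021,0.0064,0,0,0,0,0,0.022,0.0067,0,0,0,0])

```text
t: 11.5
eef_pos: [630.4, 34.2, 404.5]
ee_rot: [0.989, 0.146, -0.0, 0.0]
force: [-1.9, -0.8, -1.2]
finger_gap: -0.001
```

step_arm(series=[0,0.0005,0.0001,0,0,0,0,0,0.001,0.0003,0,0,0,0,0,0.0015,0.0005,0,0,0,0,0,0.002,0.0006,0,0,0,0,0,0.002,0.0006,0,0,0,0])

```text
t: 12.12
eef_pos: [632.2, 34.8, 404.7]
ee_rot: [0.989, 0.146, -0.0, 0.0]
force: [-1.3, -0.0, -0.1]
finger_gap: -0.002
```

```bash
python3 look.py a8
```

```text
12.125 [632.2  34.8 404.7] mach [ 15.7 -38.5] xang 16.8 F [-1.3 -0.  -0.1] -0.0020145583770782706 [-0.18  0.81  0.17  1.25 -0.14  1.09  0.3 ]
scene 0.69 [664.3  47.4 237.3] mach [ 50.1 -35.7]
top 0.23 [ 7.546e+02  2.587e+02 -4.000e-01] mach [197.9 140.4]
fit [662.2  46.  238.1] mach [ 47.7 -36.4] 469
```

View pics/a8.png

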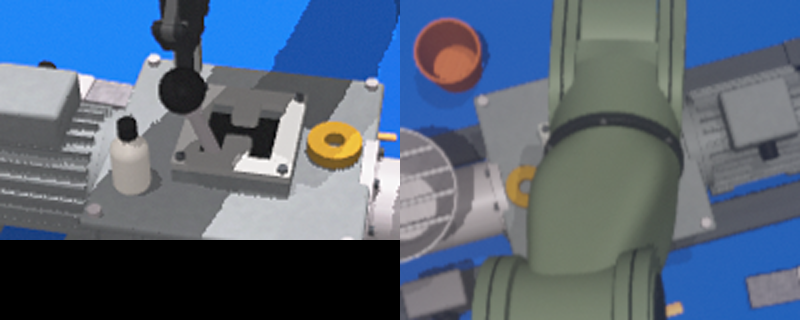

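step_arm(series=[0,0.0005,0.0001,0,0,0,0,0,0.001,0.0003,0,0,0,0,0,0.0015,0.0005,0,0,0,0,0,0.002,0.0006,0,0,0,0,0,0.002,0.0006,0,0,0,0])

```text
t: 13.1
eef_pos: [634.2, 35.4, 404.7]
ee_rot: [0.989, 0.146, -0.0, 0.0]
force: [-0.4, -1.2, -0.6]
finger_gap: -0.001
```

step_arm(series=[0,0.0003,0.0001,0,0,0,0,0,0.0006,0.0002,0,0,0,0,0,0.001,0.0003,0,0,0,0,0,0.001,0.0003,0,0,0,0,0,0.001,0.0003,0,0,0,0])

```text
t: 13.72
eef_pos: [635.2, 35.7, 404.6]
ee_rot: [0.989, 0.146, -0.0, 0.0]
force: [-1.8, 0.5, -0.8]
finger_gap: -0.0
```

step_arm(series=[0,-0.0096,-0.0029,0,0,0,0,0,-0.0335,-0.0102,0,0,0,0,0,-0.067,-0.0203,0,0,0,0,0,-0.09,-0.0273,0.03,0,0,0,0,-0.1,-0.0303,0.08,0,0,0])

```text
t: 14.35
eef_pos: [534.3, 5.1, 485.3]
ee_rot: [0.989, 0.146, -0.001, -0.0]
force: [0.9, 0.2, 1.7]
finger_gap: 0.001
```

step_arm(series=[0,-0.04,0.03,0.02,0,0,0,0,-0.08,0.06,0.02,0,0,0,0,-0.08,0.11,0.02,0,0,0,0,-0.08,0.16,0.02,0,0,0,0,-0.08,0.16,0.02,0,0,0])

```text
t: 14.98
eef_pos: [454.8, 168.6, 504.5]
ee_rot: [0.989, 0.148, 0.0, -0.001]
force: [0.4, -0.1, 0.7]
finger_gap: 0.004
```

```bash
python3 look.py a9
```

```text
14.975 [454.8 168.6 504.5] mach [-115.3  141.1] xang 17.1 F [ 0.4 -0.1  0.7] 0.0037657292138946505 [-0.53  0.46  0.18  1.62 -0.1   1.06 -0.02]
scene 0.71 [665.1  47.6 237.9] mach [ 50.9 -35.7]
top 0.84 [664.7  47.6 242. ] mach [ 50.6 -35.6]
fit [664.9  47.  237.2] mach [ 50.5 -36.2] 465
```

View pics/a9.png

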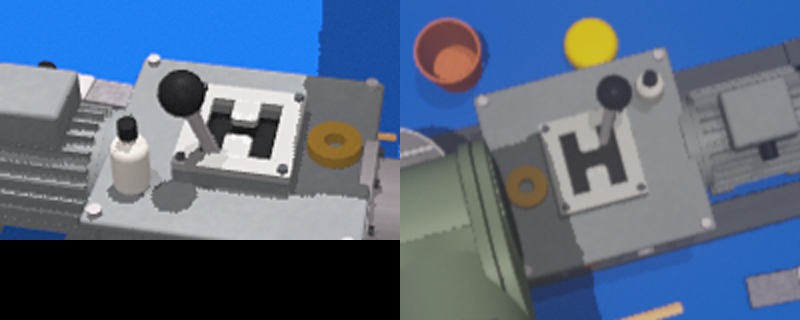

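```bash
python3 -c "
from h import *
print(abs(ctrl.read_state()['qd']).max()); print(ctrl.sign_off())"
```

```text
0.004336094029314483
the job is handed in; nothing more can be done
None
```

The lever is in the third slot (right-hand, far end), the hand is clear of it, and I handed the job in at about 15 s. No verdict was reported.

**What I did:** With the fingers shut, I pushed the ball back along the first slot, across the passage to the right, then forward. I then drew the arm away to the front left.

**Last checks:**
- **Lever position:** Both cameras put the ball about 50.5 mm forward and 36 mm right of the gate centre. That is roughly 0.27 rad along and 0.19 rad across, against the required 0.235 and 0.15.
- **Forces:** The tool force stayed under about 4 N at every reading, which I took only at the end of each move.
- **Surroundings:** The bottle, die, pot and tub look unmoved in the pictures. The knife and brush show only at the edge of the last picture and the rib scraper is out of it, but the arm never went down near them.
- **Arm:** It was at rest and touching nothing when I handed in.

**What did not fully agree:**
- **Stop not reached:** I never felt a clear force rise at the end stop, so the lever may stand 1–2 mm short of it.
- **Network positions:** The networks' positions differed from my ball fits by up to 5 mm, mostly sideways. When the arm hid the ball, the top camera gave no position or a false one, and I ignored the false ones.

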